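# Set out the sample block beside the tube rack

### The arm

A 6-joint arm with a two-finger parallel gripper is mounted at the origin on the work surface. World frame = base frame: x ahead of the robot, y to its left, z up, the work surface at z = 0. Lengths are in m, angles in rad, forces in N, time in s.
With the tool pointing down it reaches from about 0.325 to 0.9 m from the base axis. Payload 6.1 kg.
Tool frame: the origin (TCP) lies at the very end of the fingers, on their centre line; the grasp point (between the pads) lies 19 mm behind it; z points along the fingers, y is the direction in which the jaws open and shut (so a half turn about z gives the same grasp; the last joint's range is limited). The gripper opens to 85 mm and grips with 20 to 120 N. Pads are 22 mm wide; open, the fingers measure 114 mm over their backs; the gripper's body (76 mm by 85 mm) begins 54 mm behind the grasp point. The pads swing forward as they close: fully open they stand 13 mm farther back than shut.
Start: joints at [1.051, 0.22, 1.526, -0, 1.395, -0.126], TCP at [0.24, 0.577, 0.231] pointing down, gripper open.
Joint ranges: [-2.98, 2.98], [-0.91, 2.08], [0.09, 2.57], [-1.24, 4.39], [0.2, 2.65], [-2.68, 2.68]. Speed limits (rad/s): [2.57, 2.57, 3.01, 3.14, 3.14, 3.14].

### API

Orientations are given as [roll, pitch, yaw] about the fixed x, y, z axes, in that order (R = Rz(yaw) Ry(pitch) Rx(roll)).
In Python, from workcell import manip gives the robot as it stands.
- The arm moves only by the tool apply_moves, never from a script. Its argument "targets" is a list that holds one entry, the list of rows, each a list of 6 numbers: the shift along the world's x, y, z in cm, then the turn, a rotation vector about the world's x, y, z in rad. In form: [[[tx, ty, tz, rx, ry, rz], ...]]. A call has 1 to 20 rows; each row shifts and turns the commanded pose from where the row before left it; what a row does not reach is not made up. A row lasts 1/10 s, in which the tool goes at most 50 mm and 8.59 degrees, less where a joint would pass 70% of its speed; a pose out of reach is approached as far as the arm can. A call is refused whole if a number of a shift passes 5 or a number of a turn 0.15, either way. A call with a gripper value outside its range is refused whole. "grip" is the opening, from 0 (shut) to 1 (fully open), set as the call begins (left out, the last holds). The fingers move at their own pace and stop on an object; "newtons" is the grip in N (left out, the last holds). Time passes only in rows, so rows that do not move let the fingers close. It gives the time, the measured TCP pose, the force and the opening at its end, in the units of the state.
- manip.state(): the state, without advancing time (a new reading comes with each control period).
- manip.capture(name): name is "scene" or "top"; returns the picture (420x560x3 uint8, red, green, blue); there is no depth.
- manip.camera_info(name): a dict with "fx", "fy", "cx", "cy" (pixels), "distortion" ([k1, k2, p1, p2, k3] as OpenCV has them; the pictures are not rectified), "T" (4x4, takes a point from camera to world coordinates). Camera axes: x right, y up, looking along -z (the intrinsics and any distortion apply to the point x, -y, -z); pixel columns grow to the right and rows downward; lengths in m; the calibration is good to about 2 mm. A picture is of the moment at which its call begins. camera_info takes no time and is no camera call.
- manip.sign_off(): hands the job in, once; it reports no verdict.
Trained networks look in the newest picture that a camera, given by its name, has taken for a name from the list of things; names that differ only in an ending like _2 or _b are one class to them, and where a whole thing is asked for, a point or a joint stands for the part that bears it (a point fixed in the world has none). Each returns a list of dicts, best first, with "conf" (0 to 1); they miss things now and then, are a little off and sometimes report something else, mostly with a low value. They report only what shows in the picture. A call takes as long as a camera call. They do not tell look-alikes from the thing itself.
- manip.silhouettes(label, camera): "mask" (420x560 bool, what is visible of it) and "box" ([left, top, right, bottom] in pixels, round what is visible of it).
- manip.spot_point(label, camera): "pixel" ([column, row] in pixels: a listed point, or the origin of a listed thing).
The state is a dict: "time": time; "qpos": joint angles; "dq": joint speeds; "effort": joint torques, N m; "tool_pos": TCP position; "ee_rot": TCP orientation; "contact_force": force on the tool from outside, world axes, zero at the start; "wrist_torque": the same for the moment, N m; "gripper_width": opening from 0.0 (shut) to 1.0 (fully open).
Only numpy, scipy, OpenCV 4.12 (cv2) and the standard library are available. Lean on these libraries where they do the work, as an engineer would, in place of code of your own. Each camera call takes 0.05 s, during which the arm holds its last target. There are 200 camera calls.

### The job

Flip the toggle clamp on the mixer fully over to its open side and leave it open, then lift the sample block off, keeping it upright, and stand it on the worktop centred in front of the black tube rack (on the robot's side), square to the rack with its long sides along the rack's long sides; put the white cover squarely on top of the block. Stand the squat amber jar to the left of the block and the tall white bottle to its right, as seen from the robot, both in line with the block parallel to the rack. Leave a clear gap of about 3 cm between rack and block and between the block and each of its two neighbours, and do not disturb the roll of tape or the big wash bottle.

Things in the scene. Friction and masses are not known exactly. Their poses are not given: they have to be found in the camera images.
- rack: Black tube rack, fixed to the worktop, 56 mm (its x) by 110 mm (its y), body 45 mm high, capped tubes standing in it up to 75 mm. Origin: centre of its underside. Its x axis points away from the robot (turned by up to 0.25 rad), its y axis to the robot's left. Its front face, towards the robot, is at x = -28 mm.
- mixer: White mixer, fixed, with a steel deck 50 mm high; origin on the worktop, x away from the robot (turned up to 0.25 rad), y left; spans x -155 to 35, y -65 to 65 mm. The block stands on the deck centred at x -75, y 0. The clamp's pivot (axis along y) is at x -10, y 0, height 107 mm, between dark bracket plates up to 116 mm high and 32 mm wide in y, behind the block.
- clamp (a joint): Clamp angle, rad: 0 closed, 1.85 open. Arm with a pad 62 mm from the pivot lies over the block; the handle, fixed to it, rises from the pivot, leaning 0.52 rad towards the block (mixer -x). Push the handle to mixer +x to lift the arm; only its weight resists (about 1 N). Past about 1 rad it falls open by itself and stays: handle nearly level behind the pivot, arm upright, clear of the block.
- clamp_handle (a point): Centre of the round end of the clamp's black handle (a bar 18 mm thick over its outer half), 85 mm from the pivot; closed, it is 42 mm towards the block from the pivot and 181 mm above the worktop.
- sample_block: Plain aluminium block, 50 mm (its x) by 60 mm (its y), 45 mm high, 0.36 kg, top flat with nine dark vial wells. Starts clamped on the mixer's deck, square with it. Origin: centre of its underside.
- cover: White plastic cover plate for the block, 50 mm (its x) by 60 mm (its y), 8 mm thick, with a black grip bar on top, 34 mm long along x, 12 mm wide along y and 22 mm high (its top 30 mm above the underside). Lies flat on the worktop. Origin: centre of its underside.
- jar: Squat amber glass jar with a black lid, 52 mm across and straight-sided up to 44 mm, lid 47 mm across, 62 mm high in all, upright. Origin: centre of its underside.
- bottle: Slim tall white plastic bottle with a white cap, 42 mm across, 100 mm high with the cap, straight-sided up to 60 mm, then narrowing to a neck, upright. Origin: centre of its underside.
- tape: Bystander: roll of white tape lying flat, 72 mm across, 24 mm high. Origin: centre of its underside. Leave it alone.
- wash: Bystander: big grey wash bottle, 68 mm across, 140 mm high, upright. Origin: centre of its underside. Leave it alone.
Things that resemble listed ones, but are neither listed nor needed, are in the scene too. What is shaped like the cover but pink is not meant.

How it is judged:
By the outcome, as a careful person would: the job done as asked, in the order asked, and still so for the second after the job is handed in, with the robot touching nothing.
It also fails if it takes over 136 s, if anything falls off the work surface, if the arm or the gripper's body presses on something with over 40 N, if the wrist force passes 120 N, or if a joint passes its speed limit or range.

## Working session

There is one attempt and no reset: what is moved stays moved. The work goes in short steps, Python scripts to look and compute and a tool call to move; the robot and the scene stay as the last step left them, time stands still between calls to the robot, and variables do not carry over. Pictures are saved under pics/ and viewed, about 12 in all and at most 16, crops included, and the job is handed in when it is done.

Besides the shell and the picture viewer there is one more tool, called as a command line: name --argument value ..., lists and objects as JSON in quotes. apply_moves: Moves the arm, as the interface text tells. Its arguments: {"type":"object","properties":{"targets":{"type":"array","items":{"type":"array","items":{"type":"array","items":{"type":"number"}}}},"grip":{"type":"number"},"newtons":{"type":"number"}},"required":["targets"]}

```bash
mkdir -p pics; ls; python3 - <<'E'
from workcell import manip
import cv2,numpy as np
for n in("scene","top"):
    im=manip.capture(n); cv2.imwrite(f"pics/{n}0.png",cv2.cvtColor(im,cv2.COLOR_RGB2BGR))
    c=manip.camera_info(n); print(n,{k:(np.round(v,3).tolist()) for k,v in c.items()})
    for l in ("rack","mixer","clamp","sample_block","cover","jar","bottle","tape","wash"):
        print(l,[(round(d['conf'],2),np.round(d['box']).tolist()) for d in manip.silhouettes(l,n)],[(round(d['conf'],2),np.round(d['pixel'],1).tolist()) for d in manip.spot_point(l,n)])
print(manip.state())
E
```

```text
pics
scene {'fx': 394.538, 'fy': 394.538, 'cx': 281.463, 'cy': 202.548, 'distortion': [-0.085, 0.0, 0.0, 0.0, 0.0], 'T': [[0.559, -0.511, 0.653, 1.058], [0.829, 0.333, -0.449, -0.38], [0.012, 0.792, 0.61, 0.611], [0.0, 0.0, 0.0, 1.0]]}
rack [(0.8, [156.0, 280.0, 224.0, 342.0])] [(0.62, [193.2, 322.0]), (0.38, [291.1, 253.9]), (0.18, [330.3, 278.8])]
mixer [] [(0.6, [381.8, 215.8])]Traceback (most recent call last):
  File "<stdin>", line 7, in <module>
ValueError: it knows: bottle, clamp_handle, cover, jar, mixer, rack, sample_block, tape, wash
```

```bash
cat > h.py <<'E'
from workcell import manip
import cv2,numpy as np
def ray(n,px):
    c=manip.camera_info(n);K=np.array([[c['fx'],0,c['cx']],[0,c['fy'],c['cy']],[0,0,1]])
    p=cv2.undistortPoints(np.array(px,float).reshape(-1,1,2),K,np.array(c['distortion']))[:,0]
    T=np.array(c['T']);d=np.c_[p[:,0],-p[:,1],-np.ones(len(p))]@T[:3,:3].T
    return T[:3,3],d
def world(n,px,z):
    o,d=ray(n,px);return o+d*((z-o[2])/d[:,2])[:,None]
def proj(n,P):
    c=manip.camera_info(n);K=np.array([[c['fx'],0,c['cx']],[0,c['fy'],c['cy']],[0,0,1]])
    T=np.array(c['T']);q=(np.atleast_2d(P)-T[:3,3])@T[:3,:3]
    q=q*[1,-1,-1]
    return cv2.projectPoints(q.reshape(-1,1,3),np.zeros(3),np.zeros(3),K,np.array(c['distortion']))[0][:,0]
def save(n,name,box=None,scale=1,draw=()):
    im=cv2.cvtColor(manip.capture(n),cv2.COLOR_RGB2BGR)
    if box: im=im[box[1]:box[3],box[0]:box[2]]
    else: box=(0,0)
    im=cv2.resize(im,None,fx=scale,fy=scale,interpolation=cv2.INTER_CUBIC)
    for poly in draw:
        cv2.polylines(im,[np.int32((proj(n,poly)-np.array(box[:2])+.5)*scale)],True,(0,0,255),1)
    cv2.imwrite(f"pics/{name}.png",im)
def box(x,y,yaw,hx,hy,z):
    c,s=np.cos(yaw),np.sin(yaw)
    return np.array([[x+c*a-s*b,y+s*a+c*b,z] for a,b in((hx,hy),(hx,-hy),(-hx,-hy),(-hx,hy))])
def circ(x,y,r,z):
    t=np.linspace(0,6.28,40);return np.c_[x+r*np.cos(t),y+r*np.sin(t),0*t+z]
E
python3 - <<'E'
from h import *
cs=[]
for n in("scene","top"):
    cs.append(cv2.cvtColor(manip.capture(n),cv2.COLOR_RGB2BGR))
    if n=="top":
        c=manip.camera_info(n); print(n,{k:(np.round(v,3).tolist()) for k,v in c.items()})
    for l in ("rack","mixer","clamp_handle","sample_block","cover","jar","bottle","tape","wash"):
        s=manip.spot_point(l,n)
        print(n,l,[(round(d['conf'],2),np.round(d['box']).tolist()) for d in manip.silhouettes(l,n)],[(round(d['conf'],2),np.round(d['pixel'],1).tolist(),np.round(world(n,d['pixel'],0 if l not in("sample_block",) else .05)[0],3).tolist()) for d in s])
print(manip.state())
for i,c in enumerate(cs): cv2.imwrite(f"pics/v{i}.png",cv2.resize(c,None,fx=1.4,fy=1.4))
E
```

```text
scene rack [(0.71, [156.0, 284.0, 225.0, 342.0])] [(0.63, [190.7, 321.9], [0.61, -0.269, 0.0]), (0.52, [292.3, 251.4], [0.562, -0.007, 0.0]), (0.51, [329.9, 276.2], [0.664, 0.016, 0.0])]
scene mixer [(0.82, [318.0, 140.0, 413.0, 234.0])] [(0.86, [380.6, 218.2], [0.587, 0.239, 0.0])]
scene clamp_handle [(0.81, [361.0, 143.0, 387.0, 186.0])] [(0.59, [374.8, 146.9], [0.325, 0.479, 0.0])]
scene sample_block [(0.58, [345.0, 168.0, 376.0, 196.0])] [(0.77, [358.8, 189.6], [0.517, 0.223, 0.05]), (0.43, [292.0, 256.1], [0.613, -0.046, 0.05])]
scene cover [(0.96, [186.0, 234.0, 216.0, 262.0]), (0.88, [191.0, 200.0, 219.0, 220.0]), (0.85, [287.0, 161.0, 312.0, 180.0]), (0.77, [272.0, 186.0, 299.0, 205.0]), (0.74, [244.0, 215.0, 269.0, 236.0])] [(0.92, [203.1, 212.0], [0.33, -0.112, 0.0]), (0.74, [280.3, 196.9], [0.382, 0.082, -0.0]), (0.69, [255.1, 225.7], [0.444, -0.031, 0.0]), (0.69, [297.8, 169.0], [0.298, 0.198, 0.0]), (0.57, [199.4, 244.8], [0.432, -0.169, 0.0])]
scene jar [(0.75, [320.0, 248.0, 347.0, 286.0])] [(0.67, [332.6, 276.2], [0.667, 0.02, 0.0])]
scene bottle [(0.77, [283.0, 216.0
[... 1721 characters left out ...]
, 0.134, 0.0])]
{'time': 2.2, 'qpos': array([ 1.05090055e+00,  2.20391525e-01,  1.52654376e+00,  2.60553107e-05,
        1.39470251e+00, -1.26109419e-01]), 'dq': array([-1.56373957e-03,  1.97427509e-03, -1.84336044e-04, -4.47158908e-05,
        3.31142128e-05,  4.33606944e-04]), 'effort': array([ 5.45290823e-05, -4.96834445e+01, -3.89722216e+01, -1.82273857e-04,
        9.21344690e-04, -1.67416903e-05]), 'tool_pos': array([0.2397921 , 0.57713993, 0.2312817 ]), 'ee_rot': array([-3.14155109e+00, -3.11269639e-05,  2.74780173e+00]), 'contact_force': array([-0.89213242,  0.70634785, -0.1483047 ]), 'wrist_torque': array([-0.01900669,  0.01458973,  0.01025687]), 'gripper_width': 1.0003311253926832}
```

View pics/v0.png

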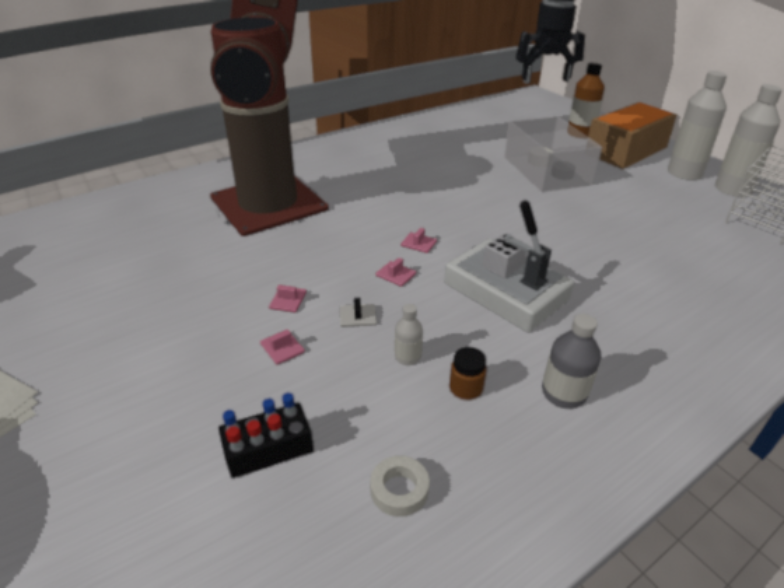

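View pics/v1.png

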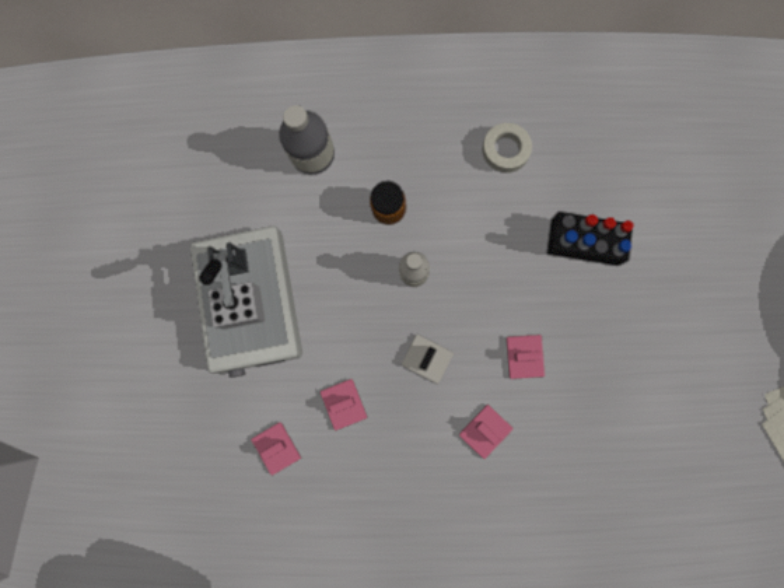

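Top view (in 1.4× pixels): the only white cover is at (428,358), and the four plates at (277,448), (344,404), (486,431) and (525,357) are pink decoys. The squat jar is at (388,203) and the slim bottle at (414,268). The wash bottle (308,140) and the roll of tape (508,147) are bystanders. The large amber and white bottles behind, at scene (588,100), (697,125) and (757,140), are clutter. Next I fit poses to the silhouettes and check the choice with a crop.

```bash
cat >> h.py <<'E'
from scipy.optimize import minimize
def model(l):
    b=lambda x0,x1,y0,y1,z0,z1:[[x,y,z] for x in(x0,x1) for y in(y0,y1) for z in(z0,z1)]
    cy=lambda r,z0,z1:[[r*np.cos(t),r*np.sin(t),z] for t in np.linspace(0,6.283,24,False) for z in(z0,z1)]
    return {'rack':[b(-.028,.028,-.055,.055,0,.045)],'mixer':[b(-.155,.035,-.065,.065,0,.05)],
     'sample_block':[b(-.025,.025,-.03,.03,0,.045)],'cover':[b(-.025,.025,-.03,.03,0,.008),b(-.017,.017,-.006,.006,.008,.03)],
     'jar':[cy(.026,0,.044)+cy(.0235,.044,.062)],'bottle':[cy(.021,0,.06)],'tape':[cy(.036,0,.024)],'wash':[cy(.034,0,.09)]}[l]
def fill(n,l,p,z0,S=4):
    m=np.zeros((420*S,560*S),np.uint8);c,s=np.cos(p[2]),np.sin(p[2])
    for part in model(l):
        q=np.array(part)@np.array([[c,s,0],[-s,c,0],[0,0,1]])+[p[0],p[1],z0]
        h=cv2.convexHull(np.float32((proj(n,q)+.5)*S));cv2.fillConvexPoly(m,np.int32(h*16),1,cv2.LINE_8,4)
    return m>0
def fit(l,masks,p0,z0=0,yawfree=True):
    M={n:cv2.resize(m.astype(np.float32),None,fx=4,fy=4,interpolation=cv2.INTER_LINEAR)>.5 for n,m in masks.items()}
    def cost(v):
        p=[v[0],v[1],v[2] if yawfree else 0];t=0
        for n in M:
            f=fill(n,l,p,z0);t+=1-(f&M[n]).sum()/(f|M[n]).sum()
        return t/len(M)
    best=min((minimize(cost,[p0[0],p0[1],y],method='Nelder-Mead',options=dict(initial_simplex=np.array([[p0[0],p0[1],y],[p0[0]+.01,p0[1],y],[p0[0],p0[1]+.01,y],[p0[0],p0[1],y+.15]]),xatol=1e-4,fatol=1e-4,maxiter=90)) for y in(([p0[2]-.3,p0[2],p0[2]+.3]) if yawfree else [0])),key=lambda r:r.fun)
    return best.x,best.fun
def near(l,n,xyz,r=25):
    t=proj(n,xyz)[0];ds=[d for d in manip.silhouettes(l,n) if np.hypot((d['box'][0]+d['box'][2])/2-t[0],(d['box'][1]+d['box'][3])/2-t[1])<r]
    return ds[0]['mask'] if ds else None
E
cat > f.py <<'E'
from h import *
G=dict(rack=(.608,-.266,0),mixer=(.586,.236,0),cover=(.437,-.03,0),jar=(.663,.018,0),bottle=(.57,-.013,0),tape=(.748,-.157,0),wash=(.753,.134,0),sample_block=(.513,.219,0))
cams=("scene","top")
for n in cams: manip.capture(n)
for l,p in G.items():
    z0=.05 if l=='sample_block' else 0
    ms={n:near(l,n,[p[0],p[1],.03+z0],35) for n in cams};ms={n:m for n,m in ms.items() if m is not None}
    yf=l in('rack','mixer','cover','sample_block')
    for sub in ([ms]+[{n:ms[n]} for n in ms]):
        x,c=fit(l,sub,p,z0,yf);print(l,list(sub),np.round(x,4),round(c,3))
E
python3 f.py
python3 -c "
from h import *
save('top','cov',(280,230,340,290),8)"
```

```text
rack ['scene', 'top'] [ 0.6081 -0.2673 -0.1682] 0.083
rack ['scene'] [ 0.6071 -0.2669 -0.178 ] 0.094
rack ['top'] [ 0.6082 -0.2678 -0.152 ] 0.065
mixer ['scene', 'top'] [0.5871 0.2379 0.1717] 0.251
mixer ['scene'] [0.5878 0.2418 0.1929] 0.295
mixer ['top'] [0.5872 0.2358 0.19  ] 0.2
cover ['scene', 'top'] [ 0.4426 -0.0315 -0.4805] 0.098
cover ['scene'] [ 0.4435 -0.0306 -0.513 ] 0.103
cover ['top'] [ 0.4419 -0.0321 -0.461 ] 0.077
jar ['scene', 'top'] [0.666  0.0203 0.0121] 0.057
jar ['scene'] [ 0.6667  0.0202 -0.0046] 0.049
jar ['top'] [0.6654 0.0196 0.0263] 0.054
bottle ['scene', 'top'] [ 0.5666 -0.0148  0.0463] 0.131
bottle ['scene'] [ 0.5652 -0.0135  0.0559] 0.159
bottle ['top'] [ 0.5664 -0.0156  0.0688] 0.077
tape ['scene', 'top'] [ 0.7521 -0.1574  0.0322] 0.207
tape ['scene'] [ 0.7525 -0.1576  0.024 ] 0.17
tape ['top'] [ 0.7508 -0.1569  0.0182] 0.237
wash ['scene', 'top'] [0.7541 0.1354 0.0178] 0.133
wash ['scene'] [0.7529 0.1366 0.0351] 0.14
wash ['top'] [ 0.7571  0.1357 -0.1407] 0.098
sample_block ['scene', 'top'] [0.5157 0.224  0.1646] 0.227
sample_block ['scene'] [0.5195 0.2199 0.2155] 0.203
sample_block ['top'] [0.515  0.2247 0.1306] 0.22
```

View pics/cov.png

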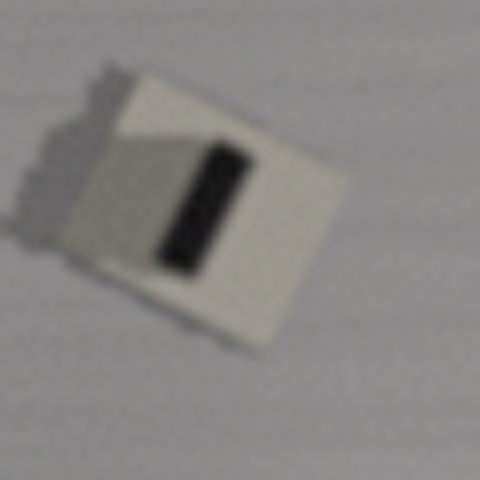

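The crop shows a white plate with a black bar, so it's the right cover. Next I overlay the fitted poses.

```bash
python3 - <<'E'
from h import *
print(world('top',[[298.1,238.8],[323.7,252.2],[312.9,274],[287.5,260.6]],.008).round(4))
mx,my,a=.587,.2375,.18
R=lambda x,y:(mx+np.cos(a)*x-np.sin(a)*y,my+np.sin(a)*x+np.cos(a)*y)
def d():
    b=R(-.06,0);k=R(-.075,0);h=R(-.042,0)
    yield box(*b,a,.095,.065,.05);yield box(*k,a,.025,.03,.095);yield circ(*h,.009,.181)
    yield box(*b,a,.095,.065,0)
    yield box(*R(-.01,0),a,.01,.016,.116)
D=list(d());print(R(-.075,0),R(-.042,0))
save('top','m0',(130,155,220,275),5,D);save('scene','m1',(310,135,420,240),5,D)
A=cv2.imread('pics/m0.png')[:525];B=cv2.imread('pics/m1.png')[:525]
im=np.hstack([A,B[:A.shape[0]]]);cv2.imwrite('pics/m.png',cv2.resize(im,None,fx=.79,fy=.79))
E
```

```text
[[ 0.4767 -0.0191  0.008 ]
 [ 0.4492 -0.0692  0.008 ]
 [ 0.4068 -0.0468  0.008 ]
 [ 0.434   0.0027  0.008 ]]
(np.float64(0.5132117230408908), np.float64(0.22407278199306319)) (np.float64(0.5456785649028989), np.float64(0.22998075791611539))
```

View pics/m.png

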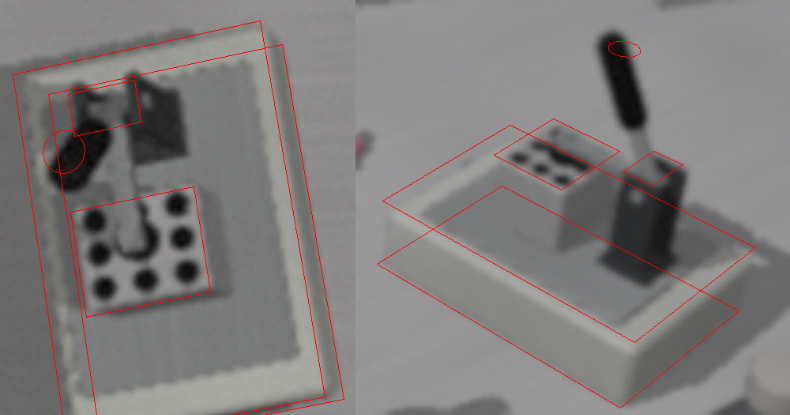

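The overlay fits to about 2 mm: block top and handle end are on target. First the clamp. I go above the block with the jaws shut, behind the handle.

apply_moves --targets '[[[2.16, -2.965, 0, 0, 0, 0.048], [2.16, -2.965, 0, 0, 0, 0.048], [2.16, -2.965, 0, 0, 0, 0.048], [2.16, -2.965, 0, 0, 0, 0.048], [2.16, -2.965, 0, 0, 0, 0.048], [2.16, -2.965, 0, 0, 0, 0.048], [2.16, -2.965, 0, 0, 0, 0.048], [2.16, -2.965, 0, 0, 0, 0.048], [2.16, -2.965, 0, 0, 0, 0.048], [2.16, -2.965, 0, 0, 0, 0.048], [2.16, -2.965, 0, 0, 0, 0.048], [2.16, -2.965, 0, 0, 0, 0.048], [0, 0, 0, 0, 0, 0], [0, 0, 0, 0, 0, 0], [0, 0, 0, 0, 0, 0]]]' --grip 0

```text
time: 4.75
tool_pos: [0.4985, 0.222, 0.2312]
ee_rot: [3.141, -0.0, -2.959]
contact_force: [0.5, 0.1, -0.0]
gripper_width: 0.001
```

apply_moves --targets '[[[0, 0, -2, 0, 0, 0], [0, 0, -2, 0, 0, 0], [0, 0, -2.1, 0, 0, 0], [0, 0, 0, 0, 0, 0], [1.18, 0.215, 0, 0, 0, 0], [1.18, 0.215, 0, 0, 0, 0], [1.18, 0.215, 0, 0, 0, 0], [1.18, 0.215, 0, 0, 0, 0], [1.18, 0.215, 0, 0, 0, 0], [1.18, 0.215, 0, 0, 0, 0], [1.18, 0.215, 0, 0, 0, 0], [1.18, 0.215, 0, 0, 0, 0], [1.18, 0.215, 0, 0, 0, 0], [1.18, 0.215, 0, 0, 0, 0], [0, 0, 0, 0, 0, 0], [0, 0, 0, 0, 0, 0], [0, 0, 0, 0, 0, 0]]]'

```text
time: 6.45
tool_pos: [0.6169, 0.2431, 0.1708]
ee_rot: [3.142, 0.0, -2.959]
contact_force: [0.3, 0.5, -0.3]
gripper_width: 0.002
```

```bash
python3 - <<'E'
from h import *
save('scene','c1',(300,90,440,240),4)
E
```

```text
(no output)
```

View pics/c1.png

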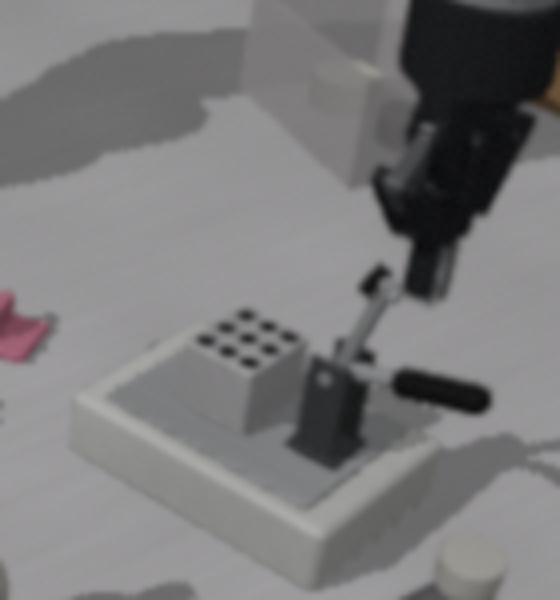

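The clamp is open: handle level at (490,395), arm upright. I retreat upward and refit the block with nothing in the way.

apply_moves --targets '[[[0, 0, 3, 0, 0, 0], [0, 0, 3, 0, 0, 0], [0, 0, 3, 0, 0, 0], [-4, -0.7, 0, 0, 0, 0], [-4, -0.7, 0, 0, 0, 0], [-4, -0.7, 0, 0, 0, 0], [-4, -0.7, 0, 0, 0, 0], [-4, -0.7, 0, 0, 0, 0], [-4, -0.7, 0, 0, 0, 0], [0, 0, 0, 0, 0, 0], [0, 0, 0, 0, 0, 0]]]' --grip 1

```text
time: 7.6
tool_pos: [0.3767, 0.201, 0.261]
ee_rot: [3.141, 0.003, -2.959]
contact_force: [-0.1, -0.4, -0.5]
gripper_width: 1.0
```

```bash
python3 - <<'E'
from h import *
for n in("scene","top"): manip.capture(n)
p=(.514,.2245,.18)
ms={n:near('sample_block',n,[p[0],p[1],.075]) for n in("scene","top")};ms={n:m for n,m in ms.items() if m is not None}
for s in [ms]+[{n:ms[n]} for n in ms]: print(list(s),fit('sample_block',s,p,.05))
for n in("scene","top"): print(n,[(d['conf'],d['pixel']) for d in manip.spot_point('clamp_handle',n)][:1])
# expected open handle: rel pivot angle 1.33 past vertical
x=.085*np.sin(1.33);P=[.5772+x*.984,.2357+x*.179,.107+.085*np.cos(1.33)]
print([proj(n,P) for n in("scene","top")])
save('top','b1',(125,150,225,275),5,[box(*p,.025,.03,.095)])
E
```

```text
['scene', 'top'] (array([0.51538754, 0.22540131, 0.19890934]), np.float64(0.07778793738307327))
['scene'] (array([0.51678321, 0.22355706, 0.29891806]), np.float64(0.09685950413223143))
['top'] (array([0.51539295, 0.22523804, 0.16969155]), np.float64(0.043540485495679015))
scene [(0.62, [378.7, 219.8])]
top [(0.73, [149.5, 138.7])]
[array([[417.78873343, 188.4861991 ]]), array([[147.64866584, 137.19160863]])]
```

View pics/b1.png

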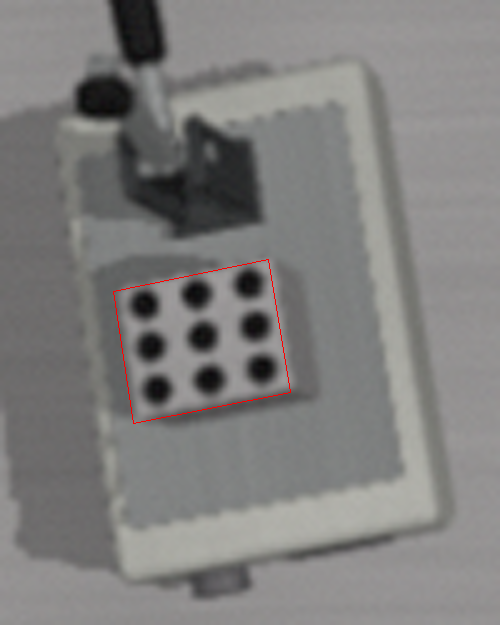

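The overlay matches the block top. Now I grasp it across its 60 mm length.

apply_moves --targets '[[[3.38, 0.59, 0, 0, 0, 0], [3.38, 0.59, 0, 0, 0, 0], [3.38, 0.59, 0, 0, 0, 0], [3.38, 0.58, 0, 0, 0, 0], [0, 0, -4, 0, 0, 0], [0, 0, -4, 0, 0, 0], [0, 0, -4, 0, 0, 0], [0, 0, -3, 0, 0, 0], [0, 0, -3, 0, 0, 0], [0, 0, -2.1, 0, 0, 0], [0, 0, 0, 0, 0, 0], [0, 0, 0, 0, 0, 0]]]'

```text
time: 9.15
tool_pos: [0.5123, 0.2243, 0.0591]
ee_rot: [-3.141, -0.001, -2.96]
contact_force: [-0.1, 0.1, 0.3]
gripper_width: 1.001
```

apply_moves --targets '[[[0, 0, 0, 0, 0, 0], [0, 0, 0, 0, 0, 0], [0, 0, 0, 0, 0, 0], [0, 0, 0, 0, 0, 0], [0, 0, 0, 0, 0, 0], [0, 0, 0, 0, 0, 0], [0, 0, 0, 0, 0, 0], [0, 0, 0, 0, 0, 0], [0, 0, 0, 0, 0, 0], [0, 0, 0, 0, 0, 0]]]' --grip 0 --newtons 50

```text
time: 10.15
tool_pos: [0.5138, 0.2248, 0.0613]
ee_rot: [3.141, 0.004, -2.959]
contact_force: [0.0, -0.8, 7.0]
gripper_width: 0.696
```

apply_moves --targets '[[[0, 0, 1, 0, 0, 0], [0, 0, 2, 0, 0, 0], [0, 0, 3, 0, 0, 0], [0, 0, 3, 0, 0, 0], [0, 0, 2.5, 0, 0, 0], [0, 0, 1.5, 0, 0, 0], [0, 0, 0, 0, 0, 0]]]'

```text
time: 10.85
tool_pos: [0.5134, 0.2247, 0.1919]
ee_rot: [3.141, 0.004, -2.959]
contact_force: [-0.6, -0.2, -2.3]
gripper_width: 0.692
```

apply_moves --targets '[[[0.07, -1.5, 0, 0, 0, -0.01], [0.07, -2.4, 0, 0, 0, -0.022], [0.07, -3, 0, 0, 0, -0.022], [0.07, -3, 0, 0, 0, -0.022], [0.07, -3, 0, 0, 0, -0.022], [0.07, -3, 0, 0, 0, -0.022], [0.07, -3, 0, 0, 0, -0.022], [0.07, -3, 0, 0, 0, -0.022], [0.07, -3, 0, 0, 0, -0.022], [0.07, -3, 0, 0, 0, -0.022], [0.07, -3, 0, 0, 0, -0.022], [0.07, -3, 0, 0, 0, -0.022], [0.07, -3, 0, 0, 0, -0.022], [0.07, -3, 0, 0, 0, -0.022], [0.07, -3, 0, 0, 0, -0.022], [0.0, -2.7, 0, 0, 0, -0.02], [0, -1.5, 0, 0, 0, -0.01], [0, -0.7, 0, 0, 0, 0], [0, 0, 0, 0, 0, 0], [0, 0, 0, 0, 0, 0]]]'

```text
time: 12.85
tool_pos: [0.5225, -0.2526, 0.1888]
ee_rot: [3.141, -0.001, 2.976]
contact_force: [0.5, -0.2, -1.7]
gripper_width: 0.695
```

```bash
python3 - <<'E'
from h import *
for n in("scene","top"): manip.capture(n)
s=manip.state();print(s['tool_pos'],s['ee_rot'],s['contact_force'])
t=s['tool_pos']
for n in("scene","top"):
    m=near('sample_block',n,[t[0],t[1],t[2]+.01],30)
    if m is not None: print(n,m.sum(),fit('sample_block',{n:m},(t[0],t[1],-.165),t[2]-.0105))
# refit the rack with the mask, several tries averaged
for k in range(3):
    manip.capture('scene'); m=near('rack','scene',[.608,-.267,.03]); print('rack',None if m is None else fit('rack',{'scene':m},(.608,-.267,-.165)))
save('scene','b2',(120,190,300,360),4,[box(.608,-.267,-.165,.028,.055,.045),box(.5261,-.2534,-.165,.025,.03,0)])
E
```

```text
[ 0.52276476 -0.25241145  0.18915261] [ 3.14106669e+00 -3.85968040e-04  2.97723716e+00] [ 1.02607858 -0.83213878 -3.31189966]
scene 1465 (array([ 0.52715511, -0.25299271, -0.18729516]), np.float64(0.03836180284009061))
top 509 (array([ 0.51066291, -0.23611906,  0.42065382]), np.float64(0.6851063829787234))
rack (array([ 0.60644051, -0.26669471, -0.17679799]), np.float64(0.10030906281247154))
rack (array([ 0.60697229, -0.2676105 , -0.17045942]), np.float64(0.09437701263314346))
rack (array([ 0.60571519, -0.26717   , -0.17260041]), np.float64(0.10293384120074367))
```

View pics/b2.png

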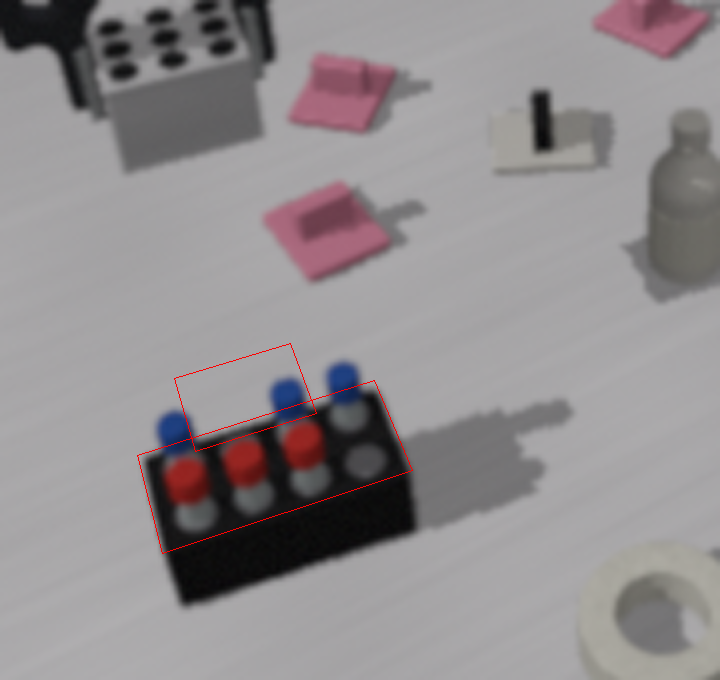

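The block is held level, and the rack outline agrees within about 2 mm. Now I lower it.

apply_moves --targets '[[[0.1, -0.06, 0, 0, 0, 0], [0, 0, -2, 0, 0, 0], [0, 0, -3, 0, 0, 0], [0, 0, -3, 0, 0, 0], [0, 0, -3, 0, 0, 0], [0, 0, -3, 0, 0, 0], [0, 0, -2, 0, 0, 0], [0, 0, -1, 0, 0, 0], [0, 0, -0.4, 0, 0, 0], [0, 0, 0, 0, 0, 0], [0, 0, 0, 0, 0, 0], [0, 0, 0, 0, 0, 0]]]'

```text
time: 14.6
tool_pos: [0.5247, -0.2549, 0.0168]
ee_rot: [-3.141, 0.002, 2.976]
contact_force: [0.2, -0.3, -2.6]
gripper_width: 0.697
```

apply_moves --targets '[[[-0.08, 0.17, 0, 0, 0, 0], [0, 0, -0.2, 0, 0, 0], [0, 0, -0.15, 0, 0, 0], [0, 0, -0.1, 0, 0, 0], [0, 0, -0.1, 0, 0, 0], [0, 0, 0, 0, 0, 0], [0, 0, 0, 0, 0, 0]]]'

```text
time: 15.3
tool_pos: [0.523, -0.2526, 0.0113]
ee_rot: [3.142, -0.0, 2.976]
contact_force: [-7.0, 3.5, 9.7]
gripper_width: 0.696
```

apply_moves --targets '[[[0, 0, 0, 0, 0, 0], [0, 0, 0, 0, 0, 0], [0, 0, 0, 0, 0, 0], [0, 0, 0, 0, 0, 0], [0, 0, 0, 0, 0, 0], [0, 0, 0, 0, 0, 0]]]' --grip 1

```text
time: 15.9
tool_pos: [0.5229, -0.2525, 0.0097]
ee_rot: [3.142, -0.0, 2.976]
contact_force: [0.7, -0.3, 0.0]
gripper_width: 0.997
```

apply_moves --targets '[[[0, 0, 2, 0, 0, 0], [0, 0, 3, 0, 0, 0], [0, 0, 3, 0, 0, 0], [0, 0, 3, 0, 0, 0], [0, 0, 3, 0, 0, 0], [-4, 4, 0, 0, 0, 0], [-4, 4, 0, 0, 0, -0.1], [-4, 4, 0, 0, 0, -0.1], [0, 4, 0, 0, 0, -0.115], [0, 4, 0, 0, 0, 0], [0, 0, 0, 0, 0, 0]]]'

```text
time: 17.0
tool_pos: [0.4162, -0.0629, 0.1498]
ee_rot: [3.14, -0.0, 2.665]
contact_force: [-0.3, 0.2, 0.8]
gripper_width: 0.998
```

```bash
python3 - <<'E'
from h import *
p=(.526,-.253,-.165);c0=(.4423,-.032,-.48)
for k in range(2):
  for n in("scene","top"):
    manip.capture(n)
    for l,q in (('sample_block',p),('rack',(.608,-.267,-.165)),('cover',c0)):
        m=near(l,n,[q[0],q[1],.03],20)
        print(n,l,None if m is None else np.round(np.r_[fit(l,{n:m},q)],4) if 0 else fit(l,{n:m},q))
D=[box(.608,-.267,-.165,.028,.055,.045),box(*p,.025,.03,.045),box(*p,.025,.03,0)]
save('top','b3',(375,140,465,230),6,D)
E
```

```text
scene sample_block (array([ 0.51977862, -0.25136565, -0.18972133]), np.float64(0.20228922389726411))
scene rack (array([ 0.60644586, -0.26746483, -0.15847838]), np.float64(0.09048572521316567))
scene cover (array([ 0.44307414, -0.03101891, -0.51351918]), np.float64(0.11780599837881656))
top sample_block (array([ 0.52470793, -0.25308638, -0.15678097]), np.float64(0.03829966329966328))
top rack (array([ 0.60796772, -0.26859752, -0.15845346]), np.float64(0.03531918894355823))
top cover None
scene sample_block (array([ 0.51887399, -0.2505677 , -0.1598031 ]), np.float64(0.20655500528629456))
scene rack (array([ 0.60714373, -0.2668942 , -0.1907984 ]), np.float64(0.09082325435007421))
scene cover (array([ 0.44328797, -0.03052558, -0.51442   ]), np.float64(0.08897379912663761))
top sample_block (array([ 0.52552692, -0.25314598, -0.1203537 ]), np.float64(0.0771983020012128))
top rack (array([ 0.60807752, -0.26769885, -0.12631468]), np.float64(0.08346842121992304))
top cover None
```

View pics/b3.png

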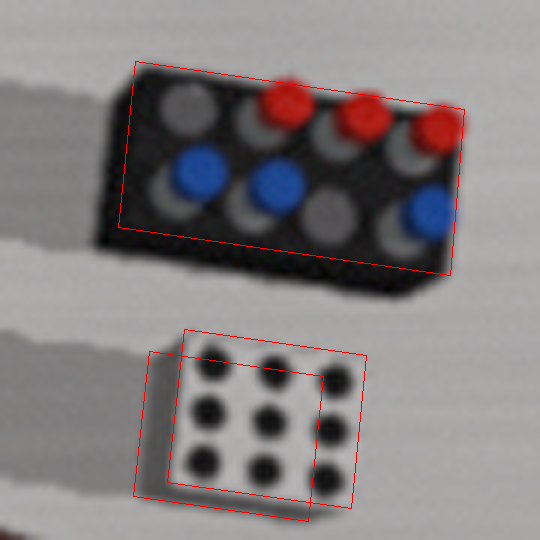

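The block sits where intended, with about a 31 mm gap to the rack, and is parallel to it. Next is the cover.

apply_moves --targets '[[[1.3, 1.55, 0, 0, 0, -0.01], [1.3, 1.55, 0, 0, 0, 0], [0, 0, -3, 0, 0, 0], [0, 0, -3, 0, 0, 0], [0, 0, -3, 0, 0, 0], [0, 0, -2.5, 0, 0, 0], [0, 0, -1.5, 0, 0, 0], [0, 0, 0, 0, 0, 0], [0, 0, 0, 0, 0, 0]]]' --grip 0.4

```text
time: 18.75
tool_pos: [0.4429, -0.0355, 0.02]
ee_rot: [-3.142, -0.0, 2.651]
contact_force: [0.1, 0.3, 0.3]
gripper_width: 0.399
```

apply_moves --targets '[[[-0.05, 0.33, 0, 0, 0, 0], [0, 0, -0.5, 0, 0, 0], [0, 0, -0.35, 0, 0, 0], [0, 0, 0, 0, 0, 0], [0, 0, 0, 0, 0, 0]]]'

```text
time: 19.25
tool_pos: [0.4423, -0.0322, 0.0113]
ee_rot: [-3.142, -0.0, 2.651]
contact_force: [-1.4, 0.0, 0.0]
gripper_width: 0.398
```

apply_moves --targets '[[[0, 0, 0, 0, 0, 0], [0, 0, 0, 0, 0, 0], [0, 0, 0, 0, 0, 0], [0, 0, 0, 0, 0, 0], [0, 0, 0, 0, 0, 0], [0, 0, 0, 0, 0, 0], [0, 0, 0, 0, 0, 0]]]' --grip 0 --newtons 30

```text
time: 19.95
tool_pos: [0.4426, -0.0323, 0.0115]
ee_rot: [3.142, 0.0, 2.651]
contact_force: [0.5, -0.2, 3.0]
gripper_width: 0.128
```

apply_moves --targets '[[[0, 0, 1, 0, 0, 0], [0, 0, 3, 0, 0, 0], [0, 0, 3, 0, 0, 0], [0, 0, 3, 0, 0, 0], [0, 0, 2, 0, 0, 0], [0.4, -1.1, 0, 0, 0, 0.02], [0.82, -2.2, 0, 0, 0, 0.032], [0.82, -2.2, 0, 0, 0, 0.032], [0.82, -2.2, 0, 0, 0, 0.032], [0.82, -2.2, 0, 0, 0, 0.032], [0.82, -2.2, 0, 0, 0, 0.032], [0.82, -2.2, 0, 0, 0, 0.032], [0.82, -2.2, 0, 0, 0, 0.032], [0.82, -2.2, 0, 0, 0, 0.032], [0.82, -2.2, 0, 0, 0, 0.032], [0.46, -1.2, 0, 0, 0, 0.018], [0, 0, 0, 0, 0, 0], [0, 0, 0, 0, 0, 0], [0, 0, 0, 0, 0, 0]]]'

```text
time: 21.85
tool_pos: [0.5243, -0.2522, 0.1312]
ee_rot: [3.141, -0.001, 2.977]
contact_force: [0.7, 0.1, -1.0]
gripper_width: 0.127
```

```bash
python3 - <<'E'
from h import *
t=manip.state()['tool_pos'];print(t)
for k in range(2):
    manip.capture('scene')
    m=near('cover','scene',[t[0],t[1],t[2]],25)
    print(None if m is None else fit('cover',{'scene':m},(t[0],t[1],-.165),t[2]-.0115))
z=t[2]-.0115
save('scene','k1',(140,170,240,290),6,[box(.525,-.2532,-.165,.025,.03,.045),box(t[0],t[1],-.165,.025,.03,z),box(t[0],t[1],-.165,.025,.03,z+.008)])
E
```

```text
[ 0.52427174 -0.25217932  0.13116284]
(array([ 0.52613192, -0.25237655, -0.17200683]), np.float64(0.2412720097146327))
(array([ 0.5265716 , -0.25245787, -0.18518016]), np.float64(0.2390677194047981))
```

View pics/k1.png

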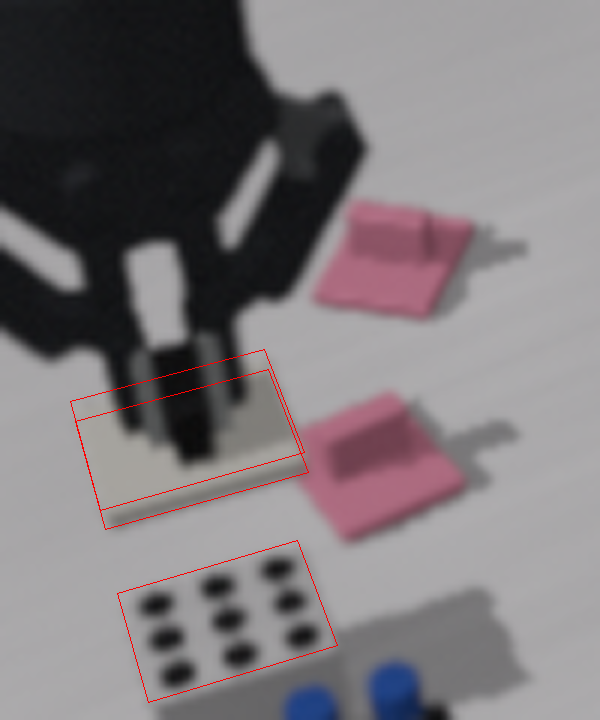

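Outlines of the cover and the block top both fit, so I lower the cover.

apply_moves --targets '[[[0, -0.1, -1.5, 0, 0, 0], [0, 0, -2, 0, 0, 0], [0, 0, -2, 0, 0, 0], [0, 0, -1, 0, 0, 0], [0, 0, -0.3, 0, 0, 0], [0, 0, 0, 0, 0, 0], [0, 0, 0, 0, 0, 0], [0, 0, 0, 0, 0, 0]]]'

```text
time: 22.9
tool_pos: [0.5255, -0.2547, 0.0644]
ee_rot: [-3.141, 0.002, 2.977]
contact_force: [-0.0, -0.1, -0.8]
gripper_width: 0.131
```

apply_moves --targets '[[[-0.13, 0.16, 0, 0, 0, 0], [0, 0, -0.3, 0, 0, 0], [0, 0, 0, 0, 0, 0], [0, 0, 0, 0, 0, 0]]]'

```text
time: 23.3
tool_pos: [0.5234, -0.2525, 0.0602]
ee_rot: [3.142, -0.0, 2.977]
contact_force: [0.1, 0.5, -1.1]
gripper_width: 0.132
```

```bash
python3 - <<'E'
from h import *
s=manip.state();t=s['tool_pos'];print(t,s['ee_rot']);z=t[2]-.0115
save('scene','k2',(140,230,240,310),7,[])
E
```

```text
[ 0.52335274 -0.25251642  0.06023262] [ 3.14155152e+00 -1.52086753e-04  2.97680582e+00]
```

View pics/k2.png

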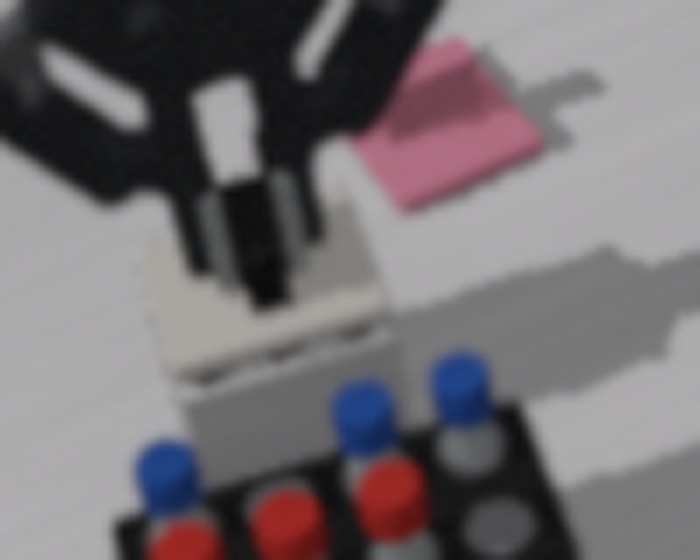

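Seen from the rack side, the cover sits slightly back: its lower front corners are at (170,375) and (390,320), the block's at (183,400) and (398,338). I shift it forward a little and check again.

apply_moves --targets '[[[0.28, 0.03, 0, 0, 0, 0], [0, 0, -0.15, 0, 0, 0], [0, 0, 0, 0, 0, 0], [0, 0, 0, 0, 0, 0]]]'

```text
time: 23.75
tool_pos: [0.5262, -0.2522, 0.0587]
ee_rot: [3.142, -0.0, 2.977]
contact_force: [-0.2, 0.2, -0.5]
gripper_width: 0.13
```

```bash
python3 - <<'E'
from h import *
s=manip.state();t=s['tool_pos'];print(t,s['ee_rot']);z=t[2]-.0115
save('scene','k3',(150,245,210,300),13,[box(.525,-.253,-.165,.025,.03,.045),box(t[0],t[1],-.165,.025,.03,z)])
E
```

```text
[ 0.52616769 -0.25223268  0.05866601] [ 3.14152666e+00 -2.76033119e-04  2.97687259e+00]
```

View pics/k3.png

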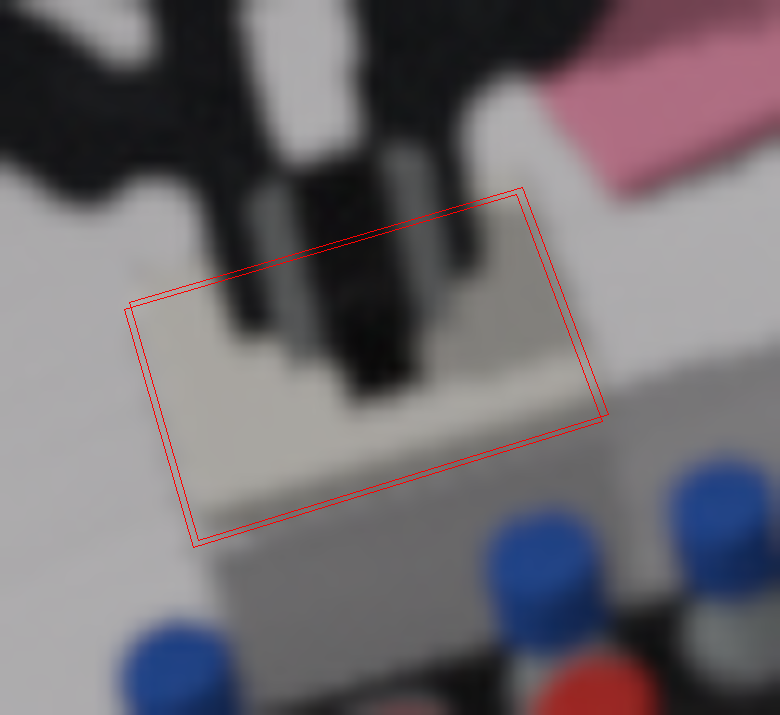

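Now nearly flush. The block's edges (212 and 612) sit about 1 mm to the right of the cover's, so I make a final small shift and set it down.

apply_moves --targets '[[[0.03, 0.11, 0, 0, 0, 0], [0, 0, -0.1, 0, 0, 0], [0, 0, -0.1, 0, 0, 0], [0, 0, -0.07, 0, 0, 0], [0, 0, 0, 0, 0, 0], [0, 0, 0, 0, 0, 0]]]'

```text
time: 24.4
tool_pos: [0.5267, -0.2513, 0.0566]
ee_rot: [-3.142, 0.0, 2.977]
contact_force: [-1.8, 1.3, 4.8]
gripper_width: 0.128
```

apply_moves --targets '[[[0, 0, 0, 0, 0, 0], [0, 0, 0, 0, 0, 0], [0, 0, 0, 0, 0, 0], [0, 0, 0, 0, 0, 0], [0, 0, 2, 0, 0, 0], [0, 0, 3, 0, 0, 0], [0, 0, 4, 0, 0, 0], [0, 0, 4, 0, 0, 0]]]' --grip 0.4

```text
time: 25.2
tool_pos: [0.526, -0.2509, 0.1868]
ee_rot: [3.141, -0.001, 2.977]
contact_force: [0.7, 0.8, 0.4]
gripper_width: 0.401
```

apply_moves --targets '[[[0.9, 1.8, 0, 0, 0, -0.1], [0.9, 1.8, 0, 0, 0, -0.1], [0.9, 1.8, 0, 0, 0, -0.1], [0.9, 1.8, 0, 0, 0, -0.1], [0.9, 1.8, 0, 0, 0, -0.1], [0.9, 1.8, 0, 0, 0, -0.1], [0.9, 1.8, 0, 0, 0, -0.1], [0.9, 1.8, 0, 0, 0, -0.1], [0.9, 1.8, 0, 0, 0, -0.1], [0.9, 1.8, 0, 0, 0, -0.1], [0.9, 1.8, 0, 0, 0, -0.1], [0.9, 1.8, 0, 0, 0, -0.1], [0.9, 1.8, 0, 0, 0, -0.1], [0.9, 1.8, 0, 0, 0, -0.1], [0.9, 1.8, 0, 0, 0, -0.1], [0.42, 0.15, 0, 0, 0, -0.071], [0, 0, 0, 0, 0, 0], [0, 0, 0, 0, 0, 0]]]' --grip 1

```text
time: 27.0
tool_pos: [0.6656, 0.0202, 0.1858]
ee_rot: [-3.141, 0.0, 1.408]
contact_force: [0.3, -0.1, -0.0]
gripper_width: 1.0
```

```bash
python3 - <<'E'
from h import *
s=manip.state();print(s['tool_pos'],s['ee_rot'])
A=None
D=lambda n:[box(.608,-.267,-.165,.028,.055,.045),box(.525,-.253,-.165,.025,.03,.045),box(.525,-.253,-.165,.025,.03,.053)]
save('top','p0',(375,140,465,230),5,D(0));save('scene','p1',(145,230,235,320),5)
cv2.imwrite('pics/p.png',cv2.resize(np.hstack([cv2.imread('pics/p0.png'),cv2.imread('pics/p1.png')]),None,fx=.88,fy=.88))
print(fit('jar',{n:m for n in('scene','top') if (m:=near('jar',n,[.666,.02,.03])) is not None},(.666,.02,0),0,False))
print(fit('bottle',{n:m for n in('top',) if (m:=near('bottle',n,[.566,-.015,.03])) is not None},(.566,-.015,0),0,False))
E
```

```text
[0.66555995 0.02018349 0.18580941] [-3.14114033e+00  2.31418964e-04  1.40783773e+00]
(array([0.66743382, 0.0188193 , 0.07055474]), np.float64(0.04906811250423582))Traceback (most recent call last):
  File "<stdin>", line 8, in <module>
  File "h.py", line 48, in fit
    best=min((minimize(cost,[p0[0],p0[1],y],method='Nelder-Mead',options=dict(initial_simplex=np.array([[p0[0],p0[1],y],[p0[0]+.01,p0[1],y],[p0[0],p0[1]+.01,y],[p0[0],p0[1],y+.15]]),xatol=1e-4,fatol=1e-4,maxiter=90)) for y in(([p0[2]-.3,p0[2],p0[2]+.3]) if yawfree else [0])),key=lambda r:r.fun)
  File "h.py", line 48, in <genexpr>
    best=min((minimize(cost,[p0[0],p0[1],y],method='Nelder-Mead',options=dict(initial_simplex=np.array([[p0[0],p0[1],y],[p0[0]+.01,p0[1],y],[p0[0],p0[1]+.01,y],[p0[0],p0[1],y+.15]]),xatol=1e-4,fatol=1e-4,maxiter=90)) for y in(([p0[2]-.3,p0[2],p0[2]+.3]) if yawfree else [0])),key=lambda r:r.fun)
              ~~~~~~~~^^^^^^^^^^^^^^^^^^^^^^^^^^^^^^^^^^^^^^^^^^^^^^^^^^^^^^^^^^^^^^^^^^^^^^^^^^^^^^^^^^^^^^^^^^^^^^^^^^^^^^^^^^^^^^^^^^^^^^^^^^^^^^^^^^^^^^^^^^^^^^^^^^^^^^^^^^^^^^^^^^^^^^^^^^^^^^^^^^^^^^^^^^^^^^^^^^
    res = _minimize_neldermead(fun, x0, args, callback, bounds=bounds,
                               **options)
    fsim[k] = func(sim[k])
              ~~~~^^^^^^^^
    fx = function(np.copy(x), *(wrapper_args + args))
  File "h.py", line 47, in cost
    return t/len(M)
           ~^~~~~~~
ZeroDivisionError: division by zero
```

View pics/p.png

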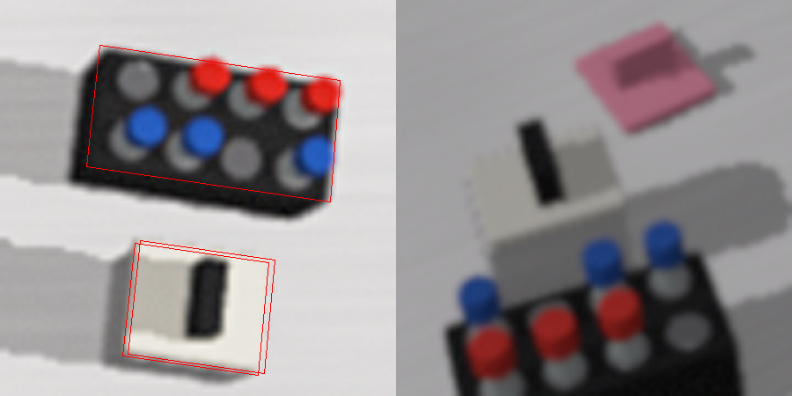

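The cover sits flush and square on the block. Next is the jar.

apply_moves --targets '[[[0.1, -0.05, -2, 0, 0, 0], [0, 0, -3, 0, 0, 0], [0, 0, -3, 0, 0, 0], [0, 0, -3, 0, 0, 0], [0, 0, -3, 0, 0, 0], [0, 0, -2, 0, 0, 0], [0, 0, -1.2, 0, 0, 0], [0, 0, 0, 0, 0, 0], [0, 0, 0, 0, 0, 0]]]'

```text
time: 28.15
tool_pos: [0.6674, 0.0197, 0.015]
ee_rot: [3.14, -0.0, 1.406]
contact_force: [-0.1, -0.8, 0.3]
gripper_width: 0.997
```

apply_moves --targets '[[[0, 0, 0, 0, 0, 0], [0, 0, 0, 0, 0, 0], [0, 0, 0, 0, 0, 0], [0, 0, 0, 0, 0, 0], [0, 0, 0, 0, 0, 0], [0, 0, 0, 0, 0, 0], [0, 0, 0, 0, 0, 0], [0, 0, 0, 0, 0, 0]]]' --grip 0 --newtons 40

```text
time: 28.95
tool_pos: [0.668, 0.0197, 0.0159]
ee_rot: [3.139, -0.0, 1.406]
contact_force: [-1.4, -0.7, 6.3]
gripper_width: 0.591
```

apply_moves --targets '[[[0, 0, 1, 0, 0, 0], [0, 0, 2.5, 0, 0, 0], [0, 0, 3, 0, 0, 0], [0, 0, 3, 0, 0, 0], [0, 0, 1.5, 0, 0, 0], [-0.7, -1, 0, 0, 0, 0], [-1.3, -1.9, 0, 0, 0, 0], [-1.8, -2.6, 0, 0, 0, 0], [-1.8, -2.6, 0, 0, 0, 0], [-1.8, -2.6, 0, 0, 0, 0], [-1.8, -2.6, 0, 0, 0, 0], [-1.8, -2.6, 0, 0, 0, 0], [-1.2, -1.8, 0, 0, 0, 0], [-0.64, -1.04, 0, 0, 0, 0], [0, 0, 0, 0, 0, 0], [0, 0, 0, 0, 0, 0], [0, 0, 0, 0, 0, 0]]]'

```text
time: 30.65
tool_pos: [0.5387, -0.1667, 0.1238]
ee_rot: [-3.141, -0.0, 1.407]
contact_force: [0.6, -0.2, -1.0]
gripper_width: 0.597
```

apply_moves --targets '[[[0, 0, -2, 0, 0, 0], [0, 0, -3, 0, 0, 0], [0, 0, -3, 0, 0, 0], [0, 0, -2, 0, 0, 0], [0, 0, -0.5, 0, 0, 0], [0, 0, 0, 0, 0, 0], [0, 0, 0, 0, 0, 0], [0, 0, 0, 0, 0, 0]]]'

```text
time: 31.45
tool_pos: [0.5398, -0.168, 0.0208]
ee_rot: [3.139, 0.001, 1.406]
contact_force: [0.7, 0.0, -1.4]
gripper_width: 0.592
```

apply_moves --targets '[[[0, 0, -0.2, 0, 0, 0], [0, 0, -0.15, 0, 0, 0], [0, 0, -0.1, 0, 0, 0], [0, 0, -0.05, 0, 0, 0], [0, 0, 0, 0, 0, 0], [0, 0, 0, 0, 0, 0]]]'

```text
time: 32.05
tool_pos: [0.5388, -0.1678, 0.0158]
ee_rot: [3.141, 0.0, 1.406]
contact_force: [-5.3, 2.3, 11.5]
gripper_width: 0.591
```

apply_moves --targets '[[[0, 0, 0, 0, 0, 0], [0, 0, 0, 0, 0, 0], [0, 0, 0, 0, 0, 0], [0, 0, 0, 0, 0, 0], [0, 0, 0, 0, 0, 0], [0, 0, 2, 0, 0, 0], [0, 0, 3, 0, 0, 0], [0, 0, 4, 0, 0, 0], [0, 0, 4, 0, 0, 0], [0, 0, 4, 0, 0, 0], [0.54, 3.05, 0, 0, 0, 0], [0.54, 3.05, 0, 0, 0, 0], [0.54, 3.05, 0, 0, 0, 0], [0.54, 3.05, 0, 0, 0, 0], [0.54, 3.05, 0, 0, 0, 0], [0, 0, 0, 0, 0, 0], [0, 0, 0, 0, 0, 0]]]' --grip 1

```text
time: 33.75
tool_pos: [0.5652, -0.0147, 0.1839]
ee_rot: [-3.141, 0.0, 1.408]
contact_force: [0.5, -0.9, 0.3]
gripper_width: 1.001
```

```bash
python3 - <<'E'
from h import *
manip.capture('scene');manip.capture('top')
for l,p in(('bottle',(.566,-.015,0)),('jar',(.5396,-.1677,0))):
  for n in('scene','top'):
    m=near(l,n,[p[0],p[1],.03])
    if m is not None: print(l,n,fit(l,{n:m},p,0,False))
E
```

```text
bottle scene (array([ 0.56577543, -0.01364026,  0.05583492]), np.float64(0.17224038219763638))
bottle top (array([ 0.54104471, -0.03518649,  0.45482479]), np.float64(0.9286298011441024))
jar scene (array([ 0.53979142, -0.16892511,  0.11163668]), np.float64(0.05618729096989972))
jar top (array([ 0.53877264, -0.16845981,  0.00508229]), np.float64(0.41708810220920944))
```

apply_moves --targets '[[[0.05, 0, -2, 0, 0, 0], [0, 0, -3, 0, 0, 0], [0, 0, -3, 0, 0, 0], [0, 0, -3, 0, 0, 0], [0, 0, -2.2, 0, 0, 0], [0, 0, -1.5, 0, 0, 0], [0, 0, -0.6, 0, 0, 0], [0, 0, 0, 0, 0, 0], [0, 0, 0, 0, 0, 0]]]'

```text
time: 34.95
tool_pos: [0.5668, -0.0154, 0.0323]
ee_rot: [3.14, -0.0, 1.406]
contact_force: [0.3, 0.1, 0.8]
gripper_width: 1.001
```

apply_moves --targets '[[[0, 0, 0, 0, 0, 0], [0, 0, 0, 0, 0, 0], [0, 0, 0, 0, 0, 0], [0, 0, 0, 0, 0, 0], [0, 0, 0, 0, 0, 0], [0, 0, 0, 0, 0, 0], [0, 0, 0, 0, 0, 0], [0, 0, 0, 0, 0, 0], [0, 0, 0, 0, 0, 0]]]' --grip 0 --newtons 35

```text
time: 35.85
tool_pos: [0.5665, -0.0151, 0.032]
ee_rot: [3.14, -0.0, 1.406]
contact_force: [-0.4, 0.6, 6.5]
gripper_width: 0.476
```

apply_moves --targets '[[[0, 0, 1, 0, 0, 0], [0, 0, 2.5, 0, 0, 0], [0, 0, 3, 0, 0, 0], [0, 0, 3, 0, 0, 0], [0, 0, 3, 0, 0, 0], [0, 0, 1.5, 0, 0, 0], [-0.2, -1, 0, 0, 0, 0], [-0.3, -2, 0, 0, 0, 0], [-0.5, -3, 0, 0, 0, 0], [-0.6, -3.3, 0, 0, 0, 0], [-0.6, -3.4, 0, 0, 0, 0], [-0.6, -3.4, 0, 0, 0, 0], [-0.6, -3.4, 0, 0, 0, 0], [-0.6, -3.4, 0, 0, 0, 0], [-0.6, -3.3, 0, 0, 0, 0], [-0.4, -2.8, 0, 0, 0, 0], [-0.3, -1.8, 0, 0, 0, 0], [-0.13, -0.93, 0, 0, 0, 0], [0, 0, 0, 0, 0, 0], [0, 0, 0, 0, 0, 0]]]'

```text
time: 37.85
tool_pos: [0.5115, -0.3313, 0.1705]
ee_rot: [-3.141, -0.001, 1.406]
contact_force: [-0.9, -0.2, -1.2]
gripper_width: 0.475
```

apply_moves --targets '[[[0, 0, -2, 0, 0, 0], [0, 0, -3, 0, 0, 0], [0, 0, -3, 0, 0, 0], [0, 0, -3, 0, 0, 0], [0, 0, -1.5, 0, 0, 0], [0, 0, -0.6, 0, 0, 0], [0, 0, 0, 0, 0, 0], [0, 0, 0, 0, 0, 0], [0, 0, 0, 0, 0, 0]]]'

```text
time: 38.75
tool_pos: [0.5127, -0.3332, 0.042]
ee_rot: [3.139, 0.002, 1.406]
contact_force: [0.2, 0.7, -1.1]
gripper_width: 0.478
```

apply_moves --targets '[[[0, 0.05, -0.4, 0, 0, 0], [0, 0, -0.3, 0, 0, 0], [0, 0, -0.15, 0, 0, 0], [0, 0, -0.1, 0, 0, 0], [0, 0, -0.05, 0, 0, 0], [0, 0, 0, 0, 0, 0], [0, 0, 0, 0, 0, 0]]]'

```text
time: 39.45
tool_pos: [0.5116, -0.332, 0.032]
ee_rot: [-3.141, 0.0, 1.406]
contact_force: [-5.4, 3.7, 13.3]
gripper_width: 0.478
```

Contact. I release, rise clear and check.

apply_moves --targets '[[[0, 0, 0, 0, 0, 0], [0, 0, 0, 0, 0, 0], [0, 0, 0, 0, 0, 0], [0, 0, 0, 0, 0, 0], [0, 0, 0, 0, 0, 0], [0, 0, 0, 0, 0, 0], [0, 0, 2, 0, 0, 0], [0, 0, 3, 0, 0, 0], [0, 0, 4, 0, 0, 0], [0, 0, 4, 0, 0, 0], [0, 0, 4, 0, 0, 0], [-4, 2, 2, 0, 0, 0], [-4, 4, 2, 0, 0, 0], [-2, 4, 0, 0, 0, 0], [0, 4, 0, 0, 0, 0], [0, 4, 0, 0, 0, 0], [0, 4, 0, 0, 0, 0], [0, 4, 0, 0, 0, 0], [0, 0, 0, 0, 0, 0]]]' --grip 1

```text
time: 41.35
tool_pos: [0.418, -0.0747, 0.2369]
ee_rot: [3.141, -0.002, 1.411]
contact_force: [-0.6, -0.4, 0.1]
gripper_width: 1.0
```

```bash
python3 - <<'E'
from h import *
b=np.array([.5255,-.2525]);a=-.165
L=lambda x,y:np.array([np.cos(a)*x-np.sin(a)*y,np.sin(a)*x+np.cos(a)*y])
manip.capture('scene');manip.capture('top')
res={}
for l,p in(('bottle',b+L(0,-.081)),('jar',b+L(0,.086)),('rack',(.608,-.267)),('tape',(.752,-.157)),('wash',(.754,.1355))):
  for n in('scene','top'):
    m=near(l,n,[p[0],p[1],.03])
    if m is not None:
      v,c=fit(l,{n:m},(p[0],p[1],a if l=='rack' else 0),0,l=='rack')
      d=v[:2]-b;print(l,n,v.round(4),round(c,3),'block frame',(np.cos(a)*d[0]+np.sin(a)*d[1]).round(4),(-np.sin(a)*d[0]+np.cos(a)*d[1]).round(4))
print(manip.state()['time'],manip.state()['tool_pos'])
D=[circ(*(b+L(0,-.081)),.021,.06),circ(*(b+L(0,.086)),.0235,.062),box(*b,a,.025,.03,.053),box(.608,-.267,a,.028,.055,.045)]
save('top','z0',None,1.4);save('top','z1',(340,130,480,240),5,D)
E
```

```text
bottle scene [ 0.5096 -0.331   0.0495] 0.153 block frame -0.0028 -0.08
bottle top [ 0.5137 -0.3356  0.0723] 0.138 block frame 0.002 -0.0839
jar scene [ 0.5417 -0.1694  0.0579] 0.041 block frame 0.0023 0.0847
rack scene [ 0.6067 -0.2675 -0.1776] 0.087 block frame 0.0826 -0.0014
rack top [ 0.6083 -0.2679 -0.1523] 0.064 block frame 0.0842 -0.0016
tape scene [ 0.7525 -0.1575 -0.0496] 0.192 block frame 0.2083 0.1309
tape top [ 0.7513 -0.1579  0.0143] 0.174 block frame 0.2072 0.1304
wash scene [0.753  0.1366 0.0518] 0.133 block frame 0.1605 0.4212
wash top [0.7568 0.1354 0.0197] 0.077 block frame 0.1645 0.4206
41.95 [ 0.4181604  -0.0790134   0.23666389]
```

View pics/z1.png

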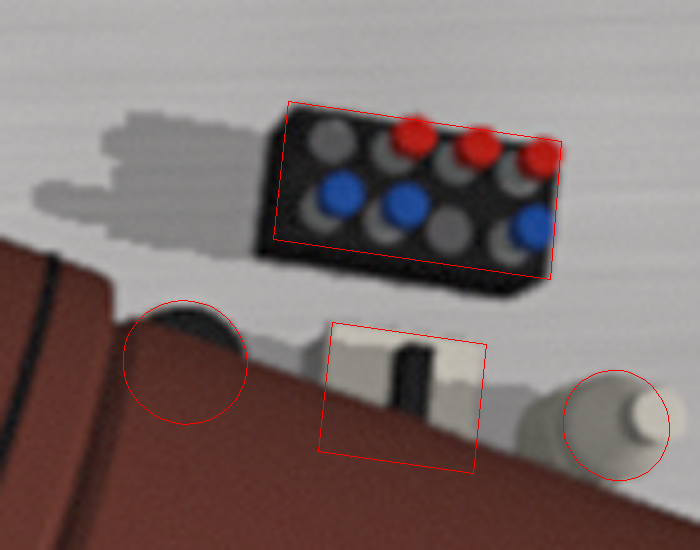

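View pics/z0.png

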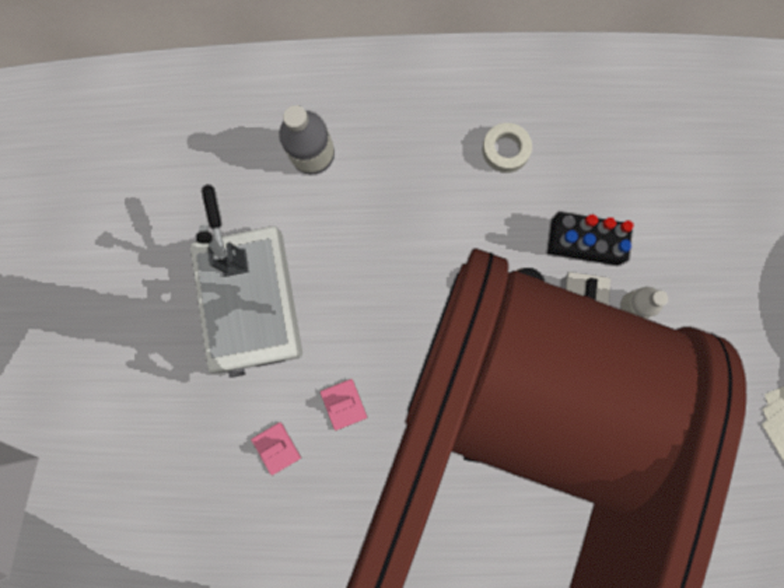

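The clamp is open, and the tape and wash bottle are where they were. The upper arm hides part of the line, so I swing it away for a last look.

apply_moves --targets '[[[0, 4, 0, 0, 0, 0], [0, 4, 0, 0, 0, 0], [0, 4, 0, 0, 0, 0], [0, 4, 0, 0, 0, 0], [0, 4, 0, 0, 0, 0], [0, 4, 0, 0, 0, 0], [0, 4, 0, 0, 0, 0], [0, 4, 0, 0, 0, 0], [0, 0, 0, 0, 0, 0], [0, 0, 0, 0, 0, 0]]]'

```text
time: 43.05
tool_pos: [0.4178, 0.242, 0.2365]
ee_rot: [-3.141, 0.001, 1.408]
contact_force: [0.2, 0.1, 0.8]
gripper_width: 1.001
```

```bash
python3 - <<'E'
from h import *
b=np.array([.5255,-.2525]);a=-.165
L=lambda x,y:np.array([np.cos(a)*x-np.sin(a)*y,np.sin(a)*x+np.cos(a)*y])
D=[circ(*(b+L(0,-.081)),.021,.0),circ(*(b+L(0,.086)),.0235,.062),box(*b,a,.025,.03,.053),box(.608,-.267,a,.028,.055,.045)]
save('top','y1',(340,130,480,240),5,D)
m=near('jar','top',[.5396,-.1677,.03])
if m is not None: print(fit('jar',{'top':m},(.5396,-.1677,0),0,False))
E
```

```text
(array([ 0.53842775, -0.16772388,  0.07177445]), np.float64(0.03490632732414278))
```

View pics/y1.png

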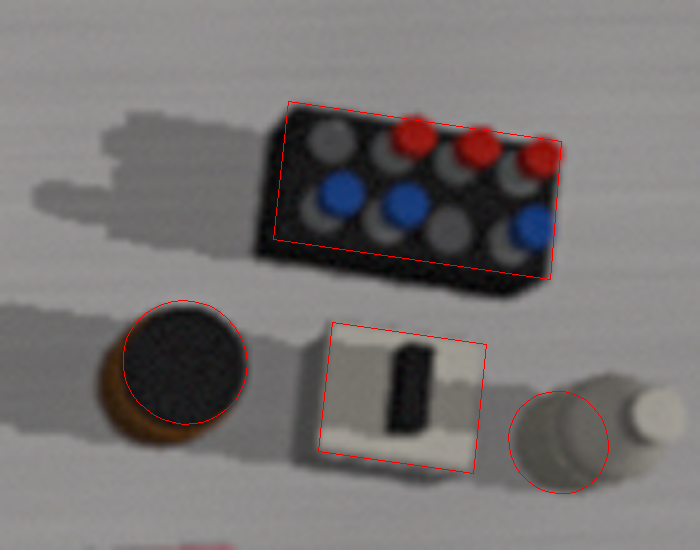

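All the outlines match: jar lid at (185,362), covered block at (402,398), bottle base at (560,442). I'm handing in.

```bash
python3 -c "
from workcell import manip
print(manip.sign_off(), manip.state()['time'])"
```

```text
the job is handed in; nothing more can be done
the job is handed in; nothing more can be done
```

I did the whole job in the order asked and handed it in at about 43 s, with the arm clear of everything. The clamp is fully open, the block stands in front of the rack with the white cover on it, the jar is to its left and the bottle to its right.

- **Block and cover:** the gap to the rack measures about 30–31 mm. The block is centred on the rack to within about 2 mm and parallel to it as far as the images can tell. In the last overhead picture the cover sits square and flush on the block.
- **Neighbours:** by the arm's own position readings at release, the gaps to the jar and the bottle are about 30 mm, in line with the block to about 1 mm.
- **Bystanders:** the roll of tape measured the same place within 1 mm as at the start, and so did the wash bottle.
- **Disagreements:** the two cameras differ by about 3 mm sideways and 5 mm front to back on the bottle's position (gap 29–33 mm). They also differ by about 0.025 rad on the rack's angle. I put this down to the calibration error and the simplified bottle outline I fitted. One look for the clamp handle in the side camera gave a wrong point, but the pictures from both cameras show the clamp open.

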